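Fit the keyed grinding head to the glass grinder and hold it home

ROBOT

A 7-joint arm with a two-finger parallel gripper is mounted at the origin on the work surface. World frame = base frame: x ahead of the robot, y to its left, z up, the work surface at z = 0. Lengths are in m, angles in rad, forces in N, time in s.
With the tool pointing down it reaches from about 0.425 to 0.875 m from the base axis. Payload 8.4 kg.
Tool frame: the origin (TCP) lies between the finger pads; the fingertips stand 19 mm ahead of it and the grasp point (between the pads) is the TCP; z points along the fingers, y is the line along which they close (so a half turn about z gives the same grasp; the last joint's range is limited). The gripper opens to 85 mm and grips with 20 to 120 N. Pads are 22 mm wide; open, the fingers measure 114 mm over their backs; the gripper's body (76 mm by 85 mm) begins 54 mm behind the grasp point. The pads swing forward as they close: fully open they stand 13 mm farther back than shut.
Start: joints at [-1.429, 0.333, 0.04, 1.465, -0.013, 1.343, -0.059], TCP at [0.155, 0.631, 0.25] pointing down, gripper open.
Joint ranges: [-2.58, 2.58], [-0.38, 2.09], [-1.3, 1.39], [0.25, 2.4], [-1.5, 4.64], [0.08, 2.09], [-2.65, 2.65]. Speed limits (rad/s): [2.22, 2.22, 2.79, 2.79, 3.14, 3.14, 3.14].

INTERFACE

Orientations are given as a unit quaternion [x, y, z, w].
In Python, from rig import read_state, read_camera, camera_model, sign_off gives the robot as it stands.
- The arm moves only by the tool apply_moves, never from a script. Its argument "steps" is text: rows parted by semicolons, each of 6 numbers parted by spaces: the shift along the tool's x, y, z in mm, then the turn, a rotation vector about the tool's x, y, z in degrees. A call has exactly 8 rows; each row shifts and turns the commanded pose from where the row before left it, along the tool's axes as they then stand; what a row does not reach is not made up. A row lasts 1/10 s, in which the tool goes at most 50 mm and 8.59 degrees, less where a joint would pass 70% of its speed; a pose out of reach is approached as far as the arm can. A call is refused whole if a number of a shift passes 50 or a number of a turn 8.59, either way. A call with a gripper value outside its range is refused whole. "hand" is the closure in counts, from 0 (fully open) to 255 (shut), set as the call begins (left out, the last holds). The fingers move at their own pace and stop on an object; "squeeze" is the grip in N (left out, the last holds). Time passes only in rows, so rows that do not move let the fingers close, or fill a call up. It gives the time, the measured TCP pose, the force, the opening and the grip force at its end, in the units of the state.
- read_state(): the state, without advancing time (a new reading comes with each control period).
- read_camera(name): name is "side" or "top"; returns (picture, depth): 420x560x3 uint8, red, green, blue; 420x560 float32, m along the optical axis (not along the pixel's ray), 0 where there is no reading.
- camera_model(name): a dict with "fx", "fy", "cx", "cy" (pixels), "extrinsics" (4x4, takes a point from world to camera coordinates). Camera axes: x right, y down, z forward; pixel columns grow to the right and rows downward; lengths in m; the calibration is good to about 2 mm. A picture is of the moment at which its call begins. camera_model takes no time and is no camera call.
- sign_off(): hands the job in; it is judged then, once.
The state is a dict: "t": time; "q": joint angles; "qvel": joint speeds; "joint_torque": joint torques, N m; "tool_pos": TCP position; "eef_rot": TCP orientation; "contact_force": force on the tool from outside, world axes, zero at the start; "moment": the same for the moment, N m; "opening": finger opening in m; "grip_force": force on a finger pad.
Only numpy, scipy, OpenCV 4.12 (cv2) and the standard library are available. Lean on these libraries where they do the work, as an engineer would, in place of code of your own. Each camera call takes 0.05 s, during which the arm holds its last target. There are 200 camera calls.

TASK

Take from the rack the one grinding head whose shaft fits the bore of the glass grinder's hub (the middle size of the three), push its shaft into the hub, turn it until the key slips into the keyway, and keep pushing against the ejector spring until its disc sits flush on the hub. Finish while still gripping the head and holding it pressed fully home: do not let go. Leave the other two heads in the rack and the jar and the tin cup where they are.

Things in the scene. Friction and masses are not known exactly. Their poses are not given: they have to be found in the camera images.
- head_mid_boss (a point): Middle-size grinding head, shaft down in any rack hole. In mm: shaft 18 dia x 32 long; key 6 wide, 5 proud, from 12 above the shaft's tip up to the disc; disc 52 dia x 10; on it the grip boss, 26 x 26 square, 44 tall. 0.2 kg. Point: boss centre, 32 above the disc's underside, 64 above the tip. z up, x and y square to the boss's flats, key towards -x. This is the one that fits the hub.
- head_small_boss (a point): Small grinding head, shaft down in any rack hole. In mm: shaft 14 dia x 32 long; key 5 wide, 4 proud, from 12 above the shaft's tip up to the disc; disc 46 dia x 10; on it the grip boss, 26 x 26 square, 44 tall. 0.2 kg. Point: boss centre, 32 above the disc's underside, 64 above the tip. z up, x and y square to the boss's flats, key towards -x. Its shaft is too thin for the hub.
- head_large_boss (a point): Large grinding head, shaft down in any rack hole. In mm: shaft 22 dia x 32 long; key 8 wide, 5.5 proud, from 12 above the shaft's tip up to the disc; disc 60 dia x 10; on it the grip boss, 26 x 26 square, 44 tall. 0.2 kg. Point: boss centre, 32 above the disc's underside, 64 above the tip. z up, x and y square to the boss's flats, key towards -x. Its shaft is too thick for the hub.
- hub_mouth (a point): Centre of the mouth of the grinder's upright steel hub (40 mm across), level with its top face; z up, -x the grinder's front. Bore 20 mm; one keyway 8.5 mm wide through the hub wall over its full height. The hub is locked. The keyway is NOT given by these axes: it lies anywhere within 0.6 rad either side of -x; see it from above or feel for it by turning.
- grinder: Fixed bench glass grinder: grey box with white top, 240 (x) x 200 (y) x 70 mm; the 46 mm tall hub stands mid-top, its mouth 116 mm above the table. Origin on the table under the hub; -x is the front. The shaft's plain tip enters 12 mm before the key meets the hub's top. Home: disc on the hub's top, shaft tip 32 mm deep, boss centre 32 mm above the mouth.
- ejector (a joint): Spring ejector: a dark steel pad inside the bore, moving down. 0 = up (pad 26 mm below the hub's mouth), 0.006 = pushed down 6 mm, as it is when a head is fully home; stop at 0.009. It pushes up with 6 N at 0 and 9.6 N at 0.006, so it lifts a head that is let go.
- rack: Fixed rack: an aluminium plate 80 (x) x 270 (y) mm, its top 70 mm above the table, on wooden ends, with three round 38 mm holes 85 mm apart along y; a head hangs in each with its disc on the plate. Origin on the table under the middle hole, z up. Rack and grinder may change sides.
- jar_mid (a point): Bystander: glass jar with black lid, 72 mm in diameter, 95 mm tall; point on its axis 50 mm above the table.
- tin_mid (a point): Bystander: steel cup, 70 mm in diameter, 85 mm tall; point on its axis 40 mm above the table.
Things that resemble listed ones, but are neither listed nor needed, are in the scene too. What is shaped like the part that bears head_mid_boss but turquoise is not meant.

How it is judged:
On the way:
1. the middle-size head has been lifted out of the rack in the gripper, its shaft tip clear above the rack plate (height (world z) of head_mid_boss above 0.15 m and contact force between the fingers and head_mid above 1 N), for 0.1 s.
At the end, for the whole second after the job is handed in: The middle-size head stands upright (within 0.08 rad) and centred (boss within 5 mm) in the hub with its disc within 2 mm of the hub's top, the ejector is pressed down more than 4 mm by it (over 4 N), and the fingers still grip it (over 2 N) (z of head_mid_boss in the frame of hub_mouth below 0.034 m and horizontal distance between head_mid_boss and hub_mouth below 0.005 m and angle between the z axis of head_mid_boss and the z axis of hub_mouth, either way round below 0.08 rad and value of joint ejector above 0.004 m and contact force between head_mid and ejector above 4 N and contact force between the fingers and head_mid above 2 N); the arm keeps its last pose, push and grip.
It fails at once if the jar is knocked or moved more than 30 mm (distance of jar_mid from where it was at the start of the episode above 0.03 m).
It fails at once if the tin cup is knocked or moved more than 30 mm (distance of tin_mid from where it was at the start of the episode above 0.03 m).
It fails at once if the small grinding head is moved from its place in the rack (over 20 mm) (distance of head_small_boss from where it was at the start of the episode above 0.02 m).
It fails at once if the large grinding head is moved from its place in the rack (over 20 mm) (distance of head_large_boss from where it was at the start of the episode above 0.02 m).
It also fails if it takes over 54 s, if anything falls off the work surface, if the arm or the gripper's body presses on something with over 40 N, if the wrist force passes 120 N, or if a joint passes its speed limit or range.

## Working session

There is one attempt and no reset: what is moved stays moved. The work goes in short steps, Python scripts to look and compute and a tool call to move; the robot and the scene stay as the last step left them, time stands still between calls to the robot, and variables do not carry over. Pictures are saved under pics/ and viewed, at most 10 in all, crops included, and the job is handed in when it is done.

Besides the shell and the picture viewer there is one more tool, called by a JSON object that holds its "fn" and its "kwargs". apply_moves: Moves the arm, as the interface text tells. Its arguments: {"type":"object","properties":{"steps":{"type":"string"},"hand":{"type":"number"},"squeeze":{"type":"number"}},"required":["steps"]}

```bash
mkdir -p pics
cat > h.py <<'E'
from rig import *
import numpy as np, cv2
def snap(n):
    im,d=read_camera(n); m=camera_model(n); return im,d,m
def cloud(d,m):
    v,u=np.indices(d.shape); z=d
    P=np.stack([(u-m['cx'])/m['fx']*z,(v-m['cy'])/m['fy']*z,z],-1)
    E=np.array(m['extrinsics']); return (P-E[:3,3])@E[:3,:3]
def ray(m,u,v,z):
    E=np.array(m['extrinsics']);R,t=E[:3,:3],E[:3,3]
    o=-R.T@t; r=R.T@np.array([(u-m['cx'])/m['fx'],(v-m['cy'])/m['fy'],1]); return o+r*(z-o[2])/r[2]
E
python3 - <<'E'
from h import *
print(read_state())
for n in('top','side'):
    im,d,m=snap(n); cv2.imwrite(f'pics/{n}0.png',im[...,::-1]); np.savez(f'{n}0.npz',im=im,d=d); print(m)
E
```

```text
{'t': 0.0, 'q': array([-1.42919561,  0.33390001,  0.03987964,  1.46628236, -0.01339083,
        1.34323844, -0.05849394]), 'qvel': array([ 1.15375982e-04,  1.64264827e-03, -7.21461689e-05, -6.31210682e-04,
        7.74809204e-04,  1.47830847e-03, -6.10354208e-04]), 'joint_torque': array([-7.23329431e-04, -6.58549404e+01,  1.36476461e+00, -4.05581224e+01,
        1.66956946e-02,  1.21150448e-02, -1.66339015e-05]), 'tool_pos': array([0.1549461 , 0.63084052, 0.24942291]), 'eef_rot': array([ 1.20116964e-01,  9.92759440e-01, -7.80324557e-04, -3.54483601e-05]), 'contact_force': array([ 0.69363428, -0.95782747, -0.03037057]), 'moment': array([ 0.01089361, -0.01054558,  0.034487  ]), 'grip_force': 0.0, 'opening': 0.08549869706734432}
{'fx': 478.6525771031203, 'fy': 478.6525771031203, 'cx': 279.57772534171494, 'cy': 212.01264259190583, 'extrinsics': array([[-0.01105779, -0.9996447 ,  0.02425292,  0.02907419],
       [-0.98299644,  0.00642134, -0.1835123 ,  0.62573843],
       [ 0.18329136, -0.02586977, -0.98271819,  1.03628426],
       [ 0.        ,  0.        ,  0.        ,  1.        ]])}
{'fx': 513.4533917779678, 'fy': 513.4533917779678, 'cx': 273.66605255684857, 'cy': 204.39380415441266, 'extrinsics': array([[-0.87710691, -0.48025523, -0.00619482,  0.57149602],
       [-0.28167767,  0.52479917, -0.80327051,  0.23497893],
       [ 0.38902591, -0.70280917, -0.59558216,  0.90048815],
       [ 0.        ,  0.        ,  0.        ,  1.        ]])}
```

View pics/top0.png

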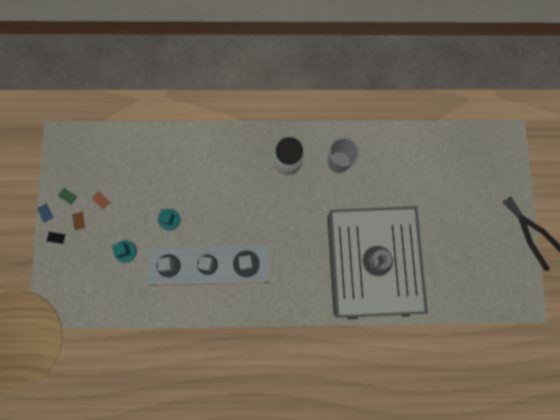

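View pics/side0.png

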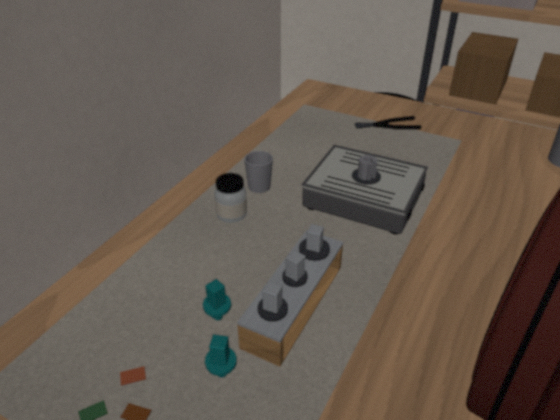

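Run:
```python
from h import *
z=np.load('top0.npz');im,d=z['im'],z['d'];m=camera_model('top')
def up(x,s): return cv2.resize(np.clip(x.astype(float)*1.8,0,255).astype(np.uint8),None,fx=s,fy=s,interpolation=cv2.INTER_CUBIC)
a=up(im[235:295,140:280],5.7); b=up(im[225:300,335:425],3.3)
c=np.zeros((600,800,3),np.uint8); c[:a.shape[0],:a.shape[1]]=a; c[345:345+b.shape[0],:b.shape[1]]=b
cv2.imwrite('pics/crop.png',c[...,::-1])
P=cloud(d,m)
for lo,hi,x0 in((.118,.135,'boss'),(.074,.09,'disc'),(.064,.073,'plate/top')):
    k=((P[...,2]>lo)&(P[...,2]<hi)).astype(np.uint8)
    n,l,s,ce=cv2.connectedComponentsWithStats(k)
    for i in range(1,n):
        if s[i,4]>60:
            q=P[l==i]; print(x0,s[i],ce[i].round(1),q.mean(0).round(4),q.min(0).round(3),q.max(0).round(3), cv2.minAreaRect((q[:,:2]*1000).astype(np.float32)))
```

```text
boss [198 257  14  14 155] [204.3 263.2] [0.5058 0.1843 0.1226] [0.492 0.17  0.118] [0.519 0.198 0.127] ((505.8509826660156, 184.52194213867188), (26.58490753173828, 25.780582427978516), 79.14229583740234)
boss [238 256  14  13 152] [244.9 262.1] [0.5072 0.0994 0.1233] [0.495 0.086 0.118] [0.52  0.114 0.128] ((507.29779052734375, 99.68097686767578), (26.31836700439453, 25.8399715423584), 8.8081693649292)
boss [158 258  13  13 156] [163.8 264.2] [0.5044 0.2686 0.1229] [0.492 0.256 0.118] [0.518 0.281 0.128] ((504.8824768066406, 268.5008239746094), (25.358530044555664, 25.762338638305664), 0.1911255568265915)
disc [329 138  30  30 225] [344.2 151.4] [ 0.7621 -0.1257  0.0823] [ 0.726 -0.158  0.074] [ 0.794 -0.09   0.089] ((760.0208740234375, -123.91077423095703), (66.91439819335938, 69.15380859375), 45.97075653076172)
disc [157 210  16  14 150] [164.7 216.4] [0.6128 0.2785 0.0843] [0.598 0.264 0.074] [0.627 0.295 0.09 ] ((613.4782104492188, 279.5848083496094), (28.152803421020508, 25.85202980041504), 70.51580047607422)
disc [112 242  15  15 159] [119.  249.3] [0.5406 0.3751 0.0844] [0.5
[... 708 characters left out ...]
56, 44.19127655029297), 44.860652923583984)
plate/top [274 154  30  15 107] [287.8 162.9] [0.7391 0.0037 0.0686] [ 0.727 -0.032  0.064] [0.761 0.035 0.073] ((744.0777587890625, 1.5416984558105469), (34.123165130615234, 67.44844055175781), 0.04281472787261009)
plate/top [ 329  207   98  112 8214] [377.1 262.4] [ 0.5089 -0.1921  0.0695] [ 0.388 -0.296  0.064] [ 0.633 -0.088  0.073] ((511.6056823730469, -192.60057067871094), (240.50108337402344, 201.13670349121094), 2.01282000541687)
plate/top [ 146  246  123   39 2988] [205.6 265.3] [0.5054 0.1883 0.0691] [0.465 0.051 0.064] [0.547 0.321 0.073] ((506.1187438964844, 185.13369750976562), (80.44652557373047, 270.3542175292969), 0.844132125377655)
```

View pics/crop.png

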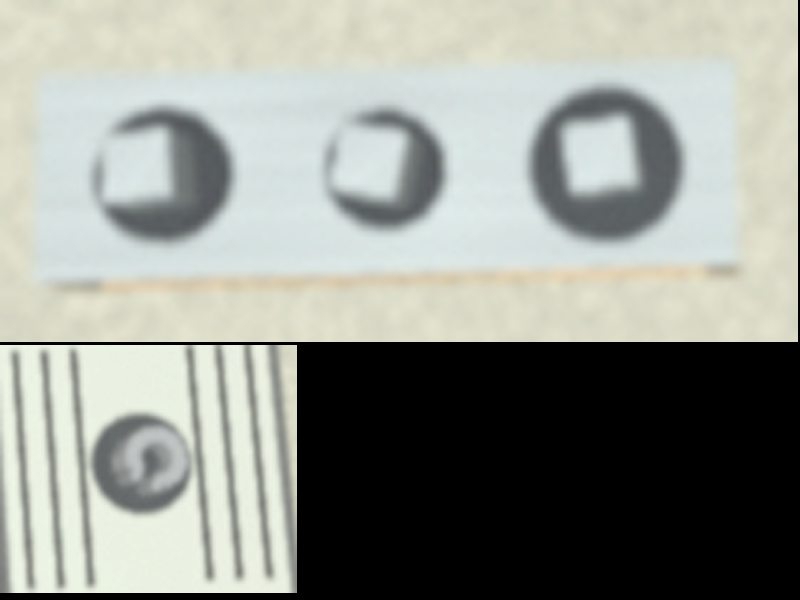

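Run:
```python
from h import *
for n in('top','side'):
    z=np.load(n+'0.npz');im,d=z['im'],z['d'];m=camera_model(n);P=cloud(d,m)
    k=(P[...,2]>.111)&(P[...,2]<.122)&(abs(P[...,0]-.51)<.04)&(abs(P[...,1]+.192)<.04)
    q=P[k]; print(n,len(q),q.min(0),q.max(0),cv2.minEnclosingCircle((q[:,:2]*1000).astype(np.float32)))
    c=np.array([.5116,-.1926])
    if n=='top':
        (cx,cy),r=cv2.minEnclosingCircle((q[:,:2]*1000).astype(np.float32)); c=np.array([cx,cy])/1000
    E=np.array(m['extrinsics']);g=cv2.cvtColor(im,cv2.COLOR_RGB2GRAY)
    a=np.radians(np.arange(0,360,10))
    for r in(.012,.0145,.017):
        p=np.c_[c[0]-r*np.cos(a),c[1]-r*np.sin(a),0*a+.116]@E[:3,:3].T+E[:3,3]
        u=(p[:,0]/p[:,2]*m['fx']+m['cx']).astype(np.float32);v=(p[:,1]/p[:,2]*m['fy']+m['cy']).astype(np.float32)
        print(r,cv2.remap(g,u[None],v[None],1)[0])
    # boss of mid head
    k=(P[...,2]>.1185)&(P[...,2]<.131)&(abs(P[...,0]-.505)<.03)&(abs(P[...,1]-.2686)<.03)
    q=P[k];print('boss',q.mean(0),cv2.minAreaRect((q[:,:2]*1000).astype(np.float32)))
```

```text
top 210 [ 0.49038722 -0.21276756  0.11123489] [ 0.53136114 -0.17187335  0.12025132] ((511.06573486328125, -192.173583984375), 21.19694709777832)
0.012 [100 104 104 105 105 105 105 105 104 104 103 103 102 102 101  99  99  98
  98  98  98  98 100  99 100 100 101 103 104 103  98  86  74  70  77  89]
0.0145 [104 105 105 105 107 108 108 107 108 108 108 108 107 107 108 106 106 106
 106 106 106 106 107 107 107 107 107 107 106 105 104  97  81  75  81  95]
0.017 [101  97  97  98 100 103 105 104 106 106 105 106 106 107 107 106 107 107
 106 106 107 106 107 107 107 107 106 106 102  98 101  99  83  78  83  97]
boss [0.50456353 0.2685903  0.12298751] ((504.88934326171875, 268.3623352050781), (25.405176162719727, 25.4532470703125), 0.5639719367027283)
side 125 [ 0.49136437 -0.21393186  0.11109156] [ 0.53322748 -0.16869146  0.11843451] ((513.9658203125, -191.39968872070312), 22.756267547607422)
0.012 [84 86 86 87 86 86 86 85 84 82 85 89 87 87 87 85 86 85 84 83 84 84 84 85
 86 86 86 86 86 84 82 78 74 72 73 79]
0.0145 [84 86 89 90 89 87 87 84 84 82 82 86 85 88 87 90 90 89 89 88 88 88 87 86
 86 89 86 87 88 83 82 78 74 74 76 80]
0.017 [85 86 89 92 92 89 82 79 77 77 78 81 83 86 90 93 92 89 82 86 87 87 88 86
 87 87 88 86 85 82 83 78 76 73 77 81]
boss [0.50534794 0.2712851  0.12240338] ((505.83966064453125, 270.2783203125), (25.821624755859375, 26.475116729736328), 4.801271915435791)
```

Add to h.py:
```python
from scipy.spatial.transform import Rotation as Ro
def go(p,yaw):
    """shift/turn (tool axes, mm/deg) to world p with tool y at yaw (deg) from world x, z down"""
    s=read_state();R=Ro.from_quat(s['eef_rot']);c,n=np.cos(np.radians(yaw)),np.sin(np.radians(yaw))
    T=Ro.from_matrix(np.array([[-n,c,0],[c,n,0],[0,0,-1]]))
    T=Ro.from_matrix(np.column_stack([np.cross([c,n,0],[0,0,-1]),[c,n,0],[0,0,-1]]))
    print('t',s['t'],'pos',s['tool_pos'].round(4),'yaw',np.degrees(np.arctan2(*R.as_matrix()[[1,0],1])).round(2),'F',s['contact_force'].round(1),'M',s['moment'].round(2),'q',s['q'].round(2),'open',s['opening'],'grip',s['grip_force'])
    print('shift',(R.inv().apply(np.array(p)-s['tool_pos'])*1e3).round(1),'turn',np.degrees((R.inv()*T).as_rotvec()).round(2))
```

```text
(no output)
```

{"fn": "apply_moves", "kwargs": {"steps": "-40 -25 0 0 0 0;-40 -25 0 0 0 0;-40 -25 0 0 0 0;-40 -25 0 0 0 0;-40 -25 0 0 0 0;-40 -25 0 0 0 0;-40 -25 0 0 0 0;-40 -25 0 0 0 0", "hand": 70, "squeeze": 60}}

```text
t: 0.9
tool_pos: [0.419, 0.3589, 0.2502]
eef_rot: [0.12, 0.993, -0.0, -0.0]
contact_force: [0.9, 1.0, -0.7]
opening: 0.0618
grip_force: 0.0
```

```bash
python3 -c "
from h import *
go([.505,.2688,.2],90)"
```

```text
t 0.9 pos [0.419  0.3589 0.2502] yaw 76.21 F [ 0.9  1.  -0.7] M [ 0.02 -0.03 -0.02] q [-1.03  0.13  0.26  1.72 -0.04  1.3   0.57] open 0.061812650861372234 grip 0.0
shift [-105.   -67.    50.2] turn [-1.000e-02 -1.000e-02 -1.379e+01]
```

{"fn": "apply_moves", "kwargs": {"steps": "-35 -22.5 10 0 0 0;-35 -22.5 10 0 0 0;-35 -22 10 0 0 0;0 0 10 0 0 -7;0 0 10 0 0 -6.8;0 0 0 0 0 0;0 0 0 0 0 0;0 0 0 0 0 0", "hand": 90}}

```text
t: 1.7
tool_pos: [0.5041, 0.2709, 0.2009]
eef_rot: [0.001, 1.0, 0.0, 0.0]
contact_force: [0.4, 0.3, 0.5]
opening: 0.0551
grip_force: 0.0
```

Run:
```python
from h import *
go([.505,.2688,.105],90)
im,d,m=snap('side')
E=np.array(m['extrinsics'])
cv2.imwrite('pics/side1.png',cv2.resize(im[170:370,180:400],None,fx=3,fy=3,interpolation=2)[...,::-1])
```

```text
t 1.7 pos [0.5041 0.2709 0.2009] yaw 89.88 F [0.4 0.3 0.5] M [-0.04 -0.01  0.02] q [-0.85  0.21  0.33  1.74 -0.07  1.2   1.06] open 0.055088046315202026 grip 0.0
shift [-0.8 -2.1 95.9] turn [ 0.02  0.03 -0.12]
```

View pics/side1.png

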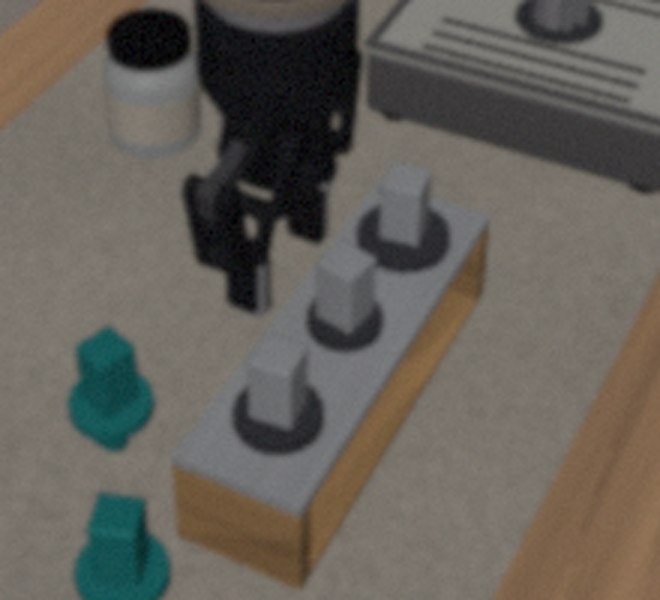

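The gripper hangs above the nearest (mid) head, its boss top at crop (275,350); the neighbours are clear. Descending and gripping.

{"fn": "apply_moves", "kwargs": {"steps": "-0.8 -2 15 0 0 0;0 0 20 0 0 0;0 0 20 0 0 0;0 0 20 0 0 0;0 0 15 0 0 0;0 0 6 0 0 0;0 0 0 0 0 0;0 0 0 0 0 0"}}

```text
t: 2.55
tool_pos: [0.5053, 0.2687, 0.1049]
eef_rot: [0.0, 1.0, 0.0, 0.0]
contact_force: [-0.1, -0.3, -0.4]
opening: 0.0552
grip_force: 0.0
```

{"fn": "apply_moves", "kwargs": {"steps": "0 0 0 0 0 0;0 0 0 0 0 0;0 0 0 0 0 0;0 0 0 0 0 0;0 0 0 0 0 0;0 0 0 0 0 0;0 0 0 0 0 0;0 0 0 0 0 0", "hand": 255}}

```text
t: 3.35
tool_pos: [0.5054, 0.2689, 0.1053]
eef_rot: [-0.0, 1.0, 0.001, 0.001]
contact_force: [-0.5, 0.4, 6.6]
opening: 0.0262
grip_force: 57.8
```

{"fn": "apply_moves", "kwargs": {"steps": "0 0 -10 0 0 0;0 0 -20 0 0 0;0 0 -20 0 0 0;0 0 -30 0 0 0;0 0 -30 0 0 0;0 0 -10 0 0 0;0 0 0 0 0 0;0 0 0 0 0 0"}}

```text
t: 4.15
tool_pos: [0.5043, 0.2683, 0.2231]
eef_rot: [-0.0, 1.0, -0.0, -0.001]
contact_force: [-0.8, 0.3, -2.2]
opening: 0.0256
grip_force: 57.8
```

Run:
```python
from h import *
go([.511,-.1922,.215],60)
im,d,m=snap('side')
E=np.array(m['extrinsics']);s=read_state();p=E[:3,:3]@s['tool_pos']+E[:3,3];u,v=int(p[0]/p[2]*m['fx']+m['cx']),int(p[1]/p[2]*m['fy']+m['cy']);print(u,v)
cv2.imwrite('pics/side2.png',np.clip(1.6*cv2.resize(im[v-60:v+90,u-75:u+75],None,fx=4,fy=4,interpolation=2).astype(float),0,255)[...,::-1])
```

```text
t 4.15 pos [0.5043 0.2683 0.2231] yaw 90.01 F [-0.8  0.3 -2.2] M [-0.   -0.    0.01] q [-0.85  0.19  0.33  1.71 -0.07  1.25  1.06] open 0.025624886039180086 grip 57.8201163187623
shift [  -6.7 -460.5    8.5] turn [-0.07 -0.06 30.01]
273 240[ WARN:0@0.216] global loadsave.cpp:1063 imwrite_ Unsupported depth image for selected encoder is fallbacked to CV_8U.
```

View pics/side2.png

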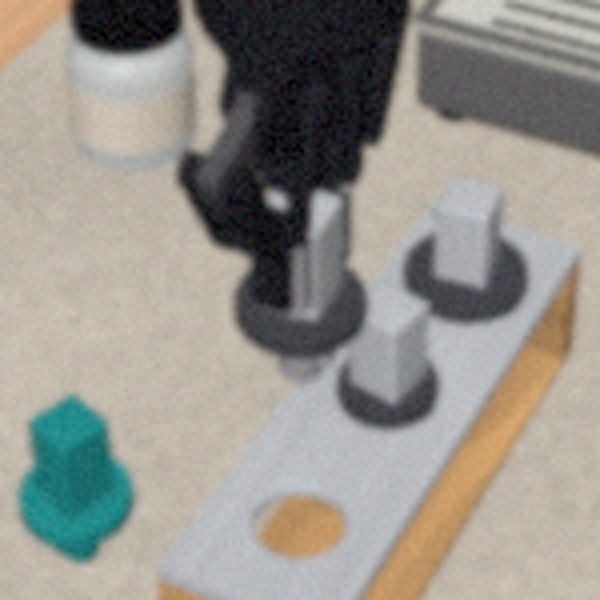

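{"fn": "apply_moves", "kwargs": {"steps": "0 -15 0 0 0 0;0 -30 0 0 0 0;-2 -35 0 0 0 0;-2 -35 0 0 0 0;-2 -35 0 0 0 0;0 -35 0 0 0 0;0 -35 0 0 0 0;0 -35 0 0 0 0"}}

```text
t: 5.0
tool_pos: [0.5098, 0.0109, 0.2234]
eef_rot: [0.0, 1.0, -0.0, -0.001]
contact_force: [-0.0, -0.1, -2.9]
opening: 0.0261
grip_force: 57.8
```

{"fn": "apply_moves", "kwargs": {"steps": "0 -35 0 0 0 0;0 -35 0 0 0 0;0 -35 0 0 0 0;0 -35 0 0 0 0;0 -35 0 0 0 0;0 -20 0 0 0 0;0 0 0 0 0 0;0 0 0 0 0 0"}}

```text
t: 5.8
tool_pos: [0.5099, -0.1821, 0.2235]
eef_rot: [0.001, 1.0, 0.0, -0.001]
contact_force: [-0.4, 0.3, -2.9]
opening: 0.0264
grip_force: 57.9
```

{"fn": "apply_moves", "kwargs": {"steps": "0 0 0 0 0 6;0 0 0 0 0 6;0 0 0 0 0 6;0 0 0 0 0 6;0 0 0 0 0 6;0 0 0 0 0 0;0 0 0 0 0 0;0 0 0 0 0 0"}}

```text
t: 6.6
tool_pos: [0.5108, -0.181, 0.2242]
eef_rot: [0.257, 0.966, 0.0, -0.0]
contact_force: [-0.3, 0.0, -2.0]
opening: 0.0262
grip_force: 57.9
```

Run:
```python
from h import *
go([.511,-.1922,.19],60)
im,d,m=snap('side'); im2,d2,m2=snap('top')
def crop(im,m,dz,k):
    E=np.array(m['extrinsics']);s=read_state();p=E[:3,:3]@(s['tool_pos']-[0,0,dz])+E[:3,3];u,v=int(p[0]/p[2]*m['fx']+m['cx']),int(p[1]/p[2]*m['fy']+m['cy'])
    print(u,v)
    return cv2.convertScaleAbs(cv2.resize(im[v-k:v+k,u-k:u+k],(400,400),interpolation=2),alpha=1.7)
cv2.imwrite('pics/s3.png',np.hstack([crop(im,m,.07,35),crop(im2,m2,.08,50)])[...,::-1])
```

```text
t 6.6 pos [ 0.5108 -0.181   0.2242] yaw 60.18 F [-0.3  0.  -2. ] M [-0.    0.05 -0.01] q [-0.41  0.14  0.74  1.8  -0.1   1.24  1.41] open 0.026227386915051394 grip 57.93369392864406
shift [-5.8 -9.6 34.2] turn [ 0.   -0.02  0.18]
368 146
379 258
```

View pics/s3.png

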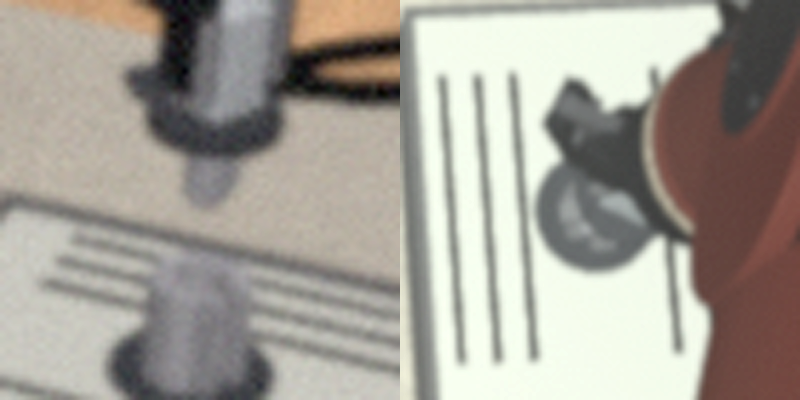

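{"fn": "apply_moves", "kwargs": {"steps": "-3 -5 8 0 0 0.2;-3 -5 8 0 0 0;0 0 10 0 0 0;0 0 8 0 0 0;0 0 2 0 0 0;0 0 2 0 0 0;0 0 2 0 0 0;0 0 0 0 0 0"}}

```text
t: 7.5
tool_pos: [0.5111, -0.193, 0.1843]
eef_rot: [0.26, 0.965, -0.0, 0.0]
contact_force: [0.2, -0.8, -2.1]
opening: 0.0265
grip_force: 58.0
```

Run:
```python
from h import *
go([.5113,-.1923,.18],60)
```

```text
t 7.5 pos [ 0.5111 -0.193   0.1843] yaw 59.81 F [ 0.2 -0.8 -2.1] M [-0.02  0.09  0.04] q [-0.37  0.2   0.74  1.84 -0.14  1.16  1.46] open 0.02648102960754818 grip 57.98477215692401
shift [0.2 0.7 4.3] turn [ 0.    0.01 -0.19]
```

{"fn": "apply_moves", "kwargs": {"steps": "0.2 0.6 1 0 0 0;0 0 1 0 0 0;0 0 1 0 0 0;0 0 1 0 0 0;0 0 1 0 0 0;0 0 1 0 0 0;0 0 0 0 0 0;0 0 0 0 0 0"}}

```text
t: 8.3
tool_pos: [0.5112, -0.1925, 0.1783]
eef_rot: [0.261, 0.965, -0.0, -0.0]
contact_force: [0.4, 0.3, -2.2]
opening: 0.0264
grip_force: 58.0
```

Run:
```python
from h import *
go([.5113,-.1923,.176],60)
```

```text
t 8.3 pos [ 0.5112 -0.1925  0.1783] yaw 59.8 F [ 0.4  0.3 -2.2] M [-0.01  0.06 -0.05] q [-0.37  0.2   0.74  1.84 -0.15  1.15  1.46] open 0.02641867654532979 grip 57.98497988842428
shift [-0.   0.3  2.3] turn [-0.01 -0.   -0.2 ]
```

The tip is in the bore with no contact. Going on to where the key meets the hub.

{"fn": "apply_moves", "kwargs": {"steps": "0 0.2 1 0 0 0;0 0 1 0 0 0;0 0 1 0 0 0;0 0 1 0 0 0;0 0 1 0 0 0;0 0 1 0 0 0;0 0 1 0 0 0;0 0 1 0 0 0"}}

```text
t: 9.1
tool_pos: [0.5113, -0.1923, 0.1702]
eef_rot: [0.26, 0.965, -0.0, -0.0]
contact_force: [-0.3, -0.0, -1.5]
opening: 0.0265
grip_force: 58.0
```

Run:
```python
from h import *
go([.5113,-.1923,.166],60)
```

```text
t 9.1 pos [ 0.5113 -0.1923  0.1702] yaw 59.81 F [-0.3 -0.  -1.5] M [ 0.02 -0.07  0.05] q [-0.37  0.21  0.74  1.85 -0.16  1.14  1.47] open 0.02646212562905973 grip 57.98563314601779
shift [-0.  -0.   4.2] turn [-0.   -0.   -0.19]
```

{"fn": "apply_moves", "kwargs": {"steps": "0 0 0.7 0 0 0;0 0 0.7 0 0 0;0 0 0.7 0 0 0;0 0 0.7 0 0 0;0 0 0.7 0 0 0;0 0 0.7 0 0 0;0 0 0 0 0 0;0 0 0 0 0 0"}}

```text
t: 9.9
tool_pos: [0.5113, -0.1923, 0.1661]
eef_rot: [0.261, 0.965, -0.0, -0.0]
contact_force: [0.2, -0.7, -2.9]
opening: 0.0262
grip_force: 58.0
```

Run:
```python
from h import *
go([.5113,-.1923,.157],60)
```

```text
t 9.9 pos [ 0.5113 -0.1923  0.1661] yaw 59.8 F [ 0.2 -0.7 -2.9] M [ 0.    0.03 -0.01] q [-0.37  0.22  0.74  1.86 -0.16  1.13  1.47] open 0.026197715141662893 grip 57.98554432578385
shift [-0.   0.   9.1] turn [-0.  -0.  -0.2]
```

The key has passed the hub's top without force, so it is in the keyway. Carrying on to the ejector.

{"fn": "apply_moves", "kwargs": {"steps": "0 0 1.2 0 0 0;0 0 1.2 0 0 0;0 0 1.2 0 0 0;0 0 1.2 0 0 0;0 0 1.2 0 0 0;0 0 1.2 0 0 0;0 0 1 0 0 0;0 0 0 0 0 0"}}

```text
t: 10.7
tool_pos: [0.5112, -0.1923, 0.1578]
eef_rot: [0.261, 0.965, -0.0, -0.0]
contact_force: [-0.4, -0.9, -2.5]
opening: 0.0262
grip_force: 58.0
```

Run:
```python
from h import *
go([.5113,-.1923,.151],60)
```

```text
t 10.7 pos [ 0.5112 -0.1923  0.1578] yaw 59.8 F [-0.4 -0.9 -2.5] M [ 0.01 -0.03 -0.01] q [-0.36  0.23  0.73  1.87 -0.17  1.11  1.48] open 0.026167815281176003 grip 57.98519630916417
shift [-0.1  0.1  6.8] turn [-0.01 -0.01 -0.2 ]
```

{"fn": "apply_moves", "kwargs": {"steps": "0 0 1 0 0 0;0 0 1 0 0 0;0 0 1 0 0 0;0 0 1 0 0 0;0 0 0.7 0 0 0;0 0 0.7 0 0 0;0 0 0.6 0 0 0;0 0 0 0 0 0", "squeeze": 80}}

```text
t: 11.5
tool_pos: [0.5115, -0.1924, 0.1522]
eef_rot: [0.26, 0.965, 0.0, 0.0]
contact_force: [-2.1, -0.0, 6.2]
opening: 0.0256
grip_force: 80.6
```

Run:
```python
from h import *
go([.5113,-.1923,.151],60)
```

```text
t 11.5 pos [ 0.5115 -0.1924  0.1522] yaw 59.8 F [-2.1 -0.   6.2] M [ 0.11  0.59 -0.  ] q [-0.36  0.24  0.73  1.87 -0.18  1.1   1.48] open 0.025605241621938633 grip 80.6195648945868
shift [0.2 0.  1.2] turn [ 0.01  0.03 -0.2 ]
```

{"fn": "apply_moves", "kwargs": {"steps": "0 0 0.4 0 0 0;0 0 0.4 0 0 0;0 0 0.4 0 0 0;0 0 0.3 0 0 0;0 0 0.3 0 0 0;0 0 0 0 0 0;0 0 0 0 0 0;0 0 0 0 0 0"}}

```text
t: 12.3
tool_pos: [0.5115, -0.1925, 0.1514]
eef_rot: [0.261, 0.965, 0.0, 0.0]
contact_force: [-6.0, 2.6, 16.6]
opening: 0.0257
grip_force: 82.2
```

Run:
```python
from h import *
go([.5113,-.1923,.151],60)
```

```text
t 12.3 pos [ 0.5115 -0.1925  0.1514] yaw 59.79 F [-6.   2.6 16.6] M [0.42 1.56 0.  ] q [-0.36  0.24  0.73  1.87 -0.18  1.1   1.48] open 0.025731246642072055 grip 82.17459325678647
shift [0.3 0.  0.4] turn [ 0.05  0.02 -0.21]
```

{"fn": "apply_moves", "kwargs": {"steps": "0.3 -0.1 0.2 0 0 0;0.2 0 0.2 0 0 0;0 0 0 0 0 0;0 0 0 0 0 0;0 0 0 0 0 0;0 0 0 0 0 0;0 0 0 0 0 0;0 0 0 0 0 0"}}

```text
t: 13.1
tool_pos: [0.5115, -0.1924, 0.1514]
eef_rot: [0.261, 0.965, 0.0, 0.001]
contact_force: [-5.4, 1.8, 18.6]
opening: 0.0259
grip_force: 82.2
```

Run:
```python
from h import *
go([.5113,-.1923,.151],60)
```

```text
t 13.1 pos [ 0.5115 -0.1924  0.1514] yaw 59.8 F [-5.4  1.8 18.6] M [ 0.37  1.46 -0.02] q [-0.36  0.24  0.73  1.87 -0.18  1.1   1.48] open 0.02593353448525127 grip 82.23045964725316
shift [0.2 0.  0.4] turn [ 0.07  0.08 -0.2 ]
```

{"fn": "apply_moves", "kwargs": {"steps": "0 0 0.4 0 0 0;0 0 0.4 0 0 0;0 0 0 0 0 0;0 0 0 0 0 0;0 0 0 0 0 0;0 0 0 0 0 0;0 0 0 0 0 0;0 0 0 0 0 0"}}

```text
t: 13.9
tool_pos: [0.5115, -0.1925, 0.1513]
eef_rot: [0.261, 0.965, 0.001, 0.001]
contact_force: [-10.3, 3.8, 28.0]
opening: 0.0255
grip_force: 83.2
```

Run:
```python
from h import *
go([.5113,-.1923,.151],60)
im,d,m=snap('side')
cv2.imwrite('pics/s4.png',cv2.convertScaleAbs(cv2.resize(im[120:200,325:405],(600,600),interpolation=2),alpha=1.8)[...,::-1])
```

```text
t 13.9 pos [ 0.5115 -0.1925  0.1513] yaw 59.79 F [-10.3   3.8  28. ] M [ 0.7   2.28 -0.06] q [-0.36  0.24  0.73  1.87 -0.18  1.1   1.49] open 0.025538969745818187 grip 83.23767632246017
shift [0.3 0.1 0.3] turn [ 0.09  0.08 -0.21]
```

View pics/s4.png

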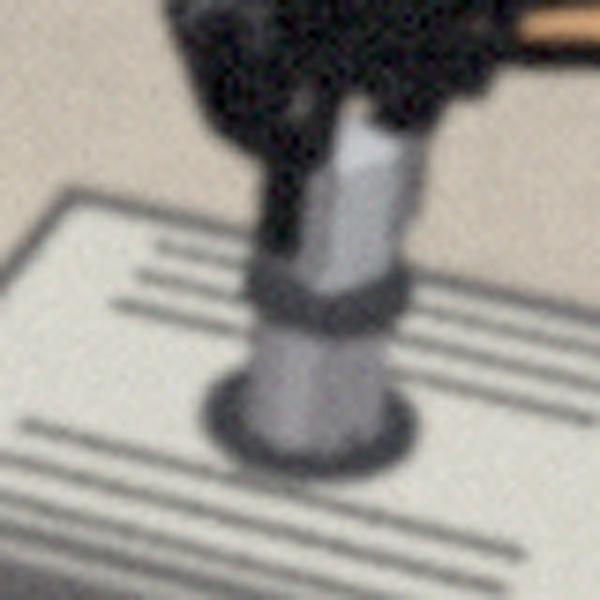

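The disc (crop 330,300) sits directly on the hub with no gap. The stop is stiff and at the home height, so I'm handing in.

```bash
python3 -c "
from rig import *
print(sign_off())"
```

```text
the job is handed in; nothing more can be done
None
```

The middle-size head is keyed into the hub, gripped, and held pressed against a firm stop with the disc flush on the hub; I handed the job in at about 14 s, and sign-off returned no verdict.

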